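# Pin and lock the keeper bar of a damper cradle

### The job

Secure the damper in its bench cradle: swing the blue keeper bar across it until its eye is fully home in the fork, then push the orange-handled pin down through the fork and the eye until its collar sits flush on the fork, and finally slide the yellow forked lock all the way over the collar to its end stop. Leave the damper lying in the cradle, and do not disturb the black-handled spare pin, the jar, the tin or the spray can.

Things in the scene. Friction and masses are not known exactly. Their poses are not given: they have to be found in the camera images.
- cradle: Fixed bench cradle, dark base plate 120 x 360 x 12 mm. Origin: its underside, right below the pin axis. y runs lengthwise: lock at -y, fork at y = 0, bar's hinge at y = +160 mm. The fork opens to +x; a web closes it at x = -25 to -39 mm. Grey lock pedestal: x +-25 mm, y -170 to -55 mm, 92 mm high. Two grey rails (y = 46 and 94 mm, 26 mm high) hold the damper along x.
- fork_seat (a point): Centre of the hole mouth on top of the aluminium fork, 82 mm above the bench; axes as the cradle. Two tines 50 x 50 x 12 mm (tops at 82 and 52 mm) with vertical 21.2 mm holes; the bar's eye goes between. A sprung plunger below them grips the shank: by its own weight the pin stops about 9 mm short of flush; pushing it home takes 5 to 8 N, or up to 20 N if held askew. It then stays.
- hinge_axis (a point): Point on the vertical hinge axis of the blue bar, at the height of the bar's top face (68 mm above the bench), 160 mm from the pin axis along the cradle's +y.
- bar (a joint): Angle of the blue keeper bar about its vertical hinge, rad: 0 = closed at its stop, its eye's 22 mm hole in line with the fork's; grows (counter-clockwise from above) as it swings out to the cradle's +x side, to 1.2. Light friction (0.12 N m); stays where left. At angle q it points from the hinge along (sin q, -cos q) in the cradle's x, y.
- bar_handle (a point): Top centre of the bar's upright black round handle, 20 mm diameter, 45 mm tall, standing on the bar's top face (68 mm above the bench; handle top at 113 mm), 100 mm from the hinge axis. The bar is 34 mm wide, 14 mm thick, its underside 54 mm above the bench.
- pin: Loose steel headed pin with orange round handle, about 0.24 kg, 112 mm long, upright in one of the stand's holes. Origin: centre of the shank's lower end; z towards the handle. Shank 20 mm diameter, 60 mm long, with 6 mm tapered nose; collar 44 mm diameter, 8 mm thick; handle 24 mm diameter, 44 mm tall (68 to 112 mm from the origin).
- pin_collar (a point): Centre of the underside of the pin's collar, 60 mm above the pin's origin; it meets fork_seat when the pin is fully home (the handle's top is then 134 mm above the bench).
- lock (a joint): Travel of the yellow lock, m: 0 = drawn back, 0.060 = end stop, along the cradle's +y towards the pin. Friction about 2.5 N; stays where left. Its two prongs (gap 30 mm) pass either side of the pin's handle, 3 mm above the seated collar; they strike a collar that is not seated.
- lock_grip (a point): Top centre of the lock's upright yellow grip, 24 mm (cradle x) by 18 mm (cradle y), 35 mm tall, top 134 mm above the bench. The 6 mm yellow plate under it has its top at 99 mm; prong tips are 84 mm ahead of the grip's centre. The grip is 130 mm from the pin axis at travel 0, 70 mm at the end stop.
- damper: Loose cylindrical damper lying along the cradle's x between the rails, black body 36 mm diameter, 171 mm long overall. Origin on its axis at mid-length, about 30 mm above the bench; top of it 48 mm up. It is the work held by the bar and stays where it lies.
- stand: Fixed wooden pin stand 150 x 60 x 36 mm (x, y, z); origin: centre of its underside. Two blind holes 21.6 mm wide, 30 mm deep, at x = -45 and +45 mm: one holds the orange pin, the other the spare, either way round. The pin's lower end rests 6 mm above the bench.
- spare: Loose shorter pin with a black handle (shank 36 mm, 88 mm long overall), in the stand's other hole; not wanted. Origin: centre of its lower end.
- jar: Loose black jar with a brass-coloured lid, 60 mm diameter, 45 mm tall; origin: centre of its underside. A bystander.
- tin: Loose red tin, 68 mm diameter, 50 mm tall; origin: centre of its underside. A bystander.
- spray: Loose dark spray can with red cap, 64 mm diameter, 190 mm tall; origin: centre of its underside. A bystander.
There are look-alikes about, which are no part of the job. Leave any purple look-alike of the pin alone.

How it is judged:
By the outcome, as a careful person would: the job done as asked, in the order asked, and still so for the second after the job is handed in, with the robot touching nothing.
It also fails if it takes over 70 s, if anything falls off the work surface, if the arm or the gripper's body presses on something with over 40 N, if the wrist force passes 120 N, or if a joint passes its speed limit or range.

### The arm

A 7-joint arm with a two-finger parallel gripper is mounted at the origin on the work surface. World frame = base frame: x ahead of the robot, y to its left, z up, the work surface at z = 0. Lengths are in m, angles in rad, forces in N, time in s.
With the tool pointing down it reaches from about 0.35 to 0.9 m from the base axis. Payload 8.1 kg.
Tool frame: the origin (TCP) lies midway between the tips of the shut fingers; the grasp point (between the pads) lies 19 mm behind it; z points along the fingers, y is the line along which they close (so a half turn about z gives the same grasp; the last joint's range is limited). The gripper opens to 92 mm and grips with 3 to 60 N. Pads are 19 mm wide; open, the fingers measure 130 mm over their backs; the gripper's body (75 mm by 190 mm) begins 47 mm behind the grasp point.
Start: joints at [1.099, 0.434, 0.025, 1.573, -0.012, 1.134, -0.075], TCP at [0.225, -0.583, 0.227] pointing down, gripper open.
Joint ranges: [-2.62, 2.62], [-0.44, 2.09], [-1.27, 1.32], [0.08, 2.57], [-1.32, 4.46], [0.12, 2], [-2.74, 2.74]. Speed limits (rad/s): [2.22, 2.22, 3.01, 3.01, 3.14, 3.14, 3.14].

### API

Orientations are given as a rotation vector (axis times angle).
In Python, from cell import arm gives the robot as it stands.
- The arm moves only by the tool send_rows, never from a script. Its argument "increments" is a list of rows, each a list of 3 entries, a list of its own where there are three numbers: the finger opening in cm, from 0 to 9.18, then the shift along the tool's x, y, z in cm, then the turn, a rotation vector about the tool's x, y, z in rad. A call has 1 to 5 rows; each row shifts and turns the commanded pose from where the row before left it, along the tool's axes as they then stand; what a row does not reach is not made up. A row lasts 1/10 s, in which the tool goes at most 50 mm and 8.59 degrees, less where a joint would pass 70% of its speed; a pose out of reach is approached as far as the arm can. A call is refused whole if a number of a shift passes 5 or a number of a turn 0.15, either way. A call with a gripper value outside its range is refused whole. The fingers move at their own pace and stop on an object; "force" is the grip in N (left out, the last holds). Time passes only in rows, so rows that do not move let the fingers close. It gives the time, the measured TCP pose, the force, the opening and the grip force at its end, in the units of the state.
- arm.observe(): the state, without advancing time (a new reading comes with each control period).
- arm.get_image(name): name is "scene" or "side" or "wrist"; returns the picture (400x640x3 uint8, red, green, blue); there is no depth.
- arm.camera_params(name): a dict with "camera_matrix" (3x3 intrinsics, pixels), "k1" (the pictures are not rectified: a ray, as slopes to the right and down, at radius r is drawn at 1 + k1 r^2 times it, then the intrinsics apply), "R" (3x3) and "t" (3): a world point X has camera coordinates R X + t. Camera axes: x right, y down, z forward; pixel columns grow to the right and rows downward; lengths in m; the calibration is good to about 2 mm. A picture is of the moment at which its call begins: read the wrist's pose just before it. camera_params takes no time and is no camera call; for the wrist camera it gives the pose at the moment of the call.
- arm.sign_off(): hands the job in; it is judged then, once.
The state is a dict: "clock": time; "joints": joint angles; "dq": joint speeds; "joint_efforts": joint torques, N m; "position": TCP position; "ee_rot": TCP orientation; "force": force on the tool from outside, world axes, zero at the start; "ft_torque": the same for the moment, N m; "width": opening from 0.0 (shut) to 1.0 (fully open); "gripper_force": force on a finger pad.
Only numpy, scipy, OpenCV 4.12 (cv2) and the standard library are available. Lean on these libraries where they do the work, as an engineer would, in place of code of your own. Each camera call takes 0.05 s, during which the arm holds its last target. There are 200 camera calls.

## Working session

There is one attempt and no reset: what is moved stays moved. The work goes in short steps, Python scripts to look and compute and a tool call to move; the robot and the scene stay as the last step left them, time stands still between calls to the robot, and variables do not carry over. Pictures are saved under pics/ and viewed, at most 10 in all, crops included, and the job is handed in when it is done.

Besides the shell and the picture viewer there is one more tool, called after ">>>" as name([rows], argument=value, ...), one row to a line, values as JSON. send_rows: Moves the arm, as the interface text tells. Its arguments: {"type":"object","properties":{"increments":{"type":"array"},"force":{"type":"number"}},"required":["increments"]}

```bash
mkdir -p pics
python3 - <<'E'
from cell import arm
import cv2
s=arm.observe(); print(s)
for n in("scene","side"):
    cv2.imwrite(f"pics/{n}0.png",arm.get_image(n)[:,:,::-1]); p=arm.camera_params(n); print(n,p)
E
```

```text
{'clock': 0.0, 'joints': array([ 1.09937909,  0.43524106,  0.02496554,  1.57410316, -0.01159237,
        1.1339971 , -0.07509975]), 'dq': array([ 0.00056226, -0.00028544, -0.00122639,  0.0014532 ,  0.00100279,
        0.0001709 , -0.00234641]), 'joint_efforts': array([ 2.67633186e-04, -6.67854810e+01,  9.84998792e-01, -3.14472234e+01,
       -6.05512317e-02,  4.28642775e-02,  1.39217750e-04]), 'position': array([ 0.22508167, -0.58250972,  0.22593132]), 'ee_rot': array([-3.08682739e+00, -5.75683918e-01,  6.90354198e-04]), 'force': array([-0.78409389, -1.5082481 , -0.21156452]), 'ft_torque': array([-0.01601262,  0.04356848, -0.01830676]), 'gripper_force': 0.0, 'width': 1.0018685248369654}
scene {'camera_matrix': array([[382.66797937,   0.        , 321.12324344],
       [  0.        , 382.66797937, 206.00830255],
       [  0.        ,   0.        ,   1.        ]]), 'k1': 0.011336336937431597, 'R': array([[ 0.85282874,  0.52209136,  0.01018608],
       [ 0.36326789, -0.57915425, -0.72980599],
       [-0.37512609,  0.6260998 , -0.68357842]]), 't': array([-0.51577159, -0.13383331,  1.40761808])}
side {'camera_matrix': array([[387.76655236,   0.        , 322.34526864],
       [  0.        , 387.76655236, 200.37183251],
       [  0.        ,   0.        ,   1.        ]]), 'k1': -0.0025477397183204294, 'R': array([[-0.76056155, -0.64926154,  0.00236115],
       [-0.49285732,  0.57497065, -0.65307   ],
       [ 0.42265564, -0.49786364, -0.75729387]]), 't': array([0.44066018, 0.35009541, 1.13229319])}
```

View pics/scene0.png

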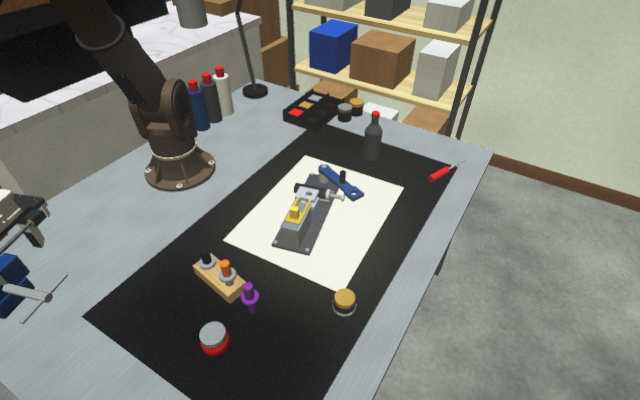

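View pics/side0.png

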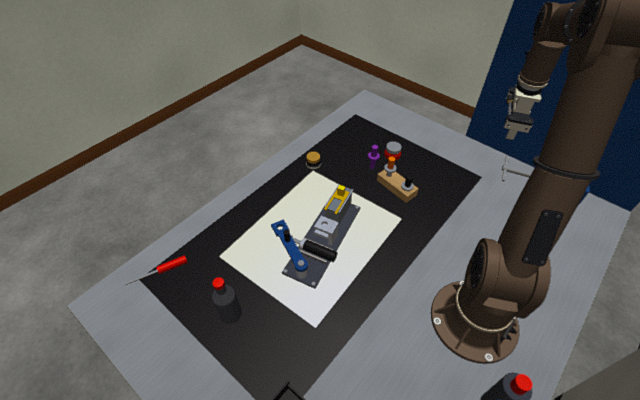

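Scene view: the orange pin is at (226,268) in the stand, with the black spare beside it at (208,260). The purple look-alike at (250,292) stands off the stand. The cradle is on the white sheet, with the lock at (297,210), the fork at (310,190) and the bar handle at (343,176). In the side view the pin is at (391,162), the spare at (408,184) and the purple one at (374,152). The pin I want is the orange-handled one in the stand; I'll check it in an enlarged crop.

Run:
```python
import cv2,numpy as np
a=cv2.imread("pics/scene0.png");b=cv2.imread("pics/side0.png")
r=lambda im,x,y,w,h,k:cv2.resize(im[y:y+h,x:x+w],None,fx=k,fy=k,interpolation=cv2.INTER_CUBIC)
top=np.hstack([r(a,265,155,100,100,4-1),r(b,260,180,100,115,3)[:300]])
bot=np.hstack([r(a,185,240,100,75,3),r(b,355,135,100,75,3)])
cv2.imwrite("pics/crop1.png",np.vstack([top,bot]))
```

```text
(no output)
```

View pics/crop1.png

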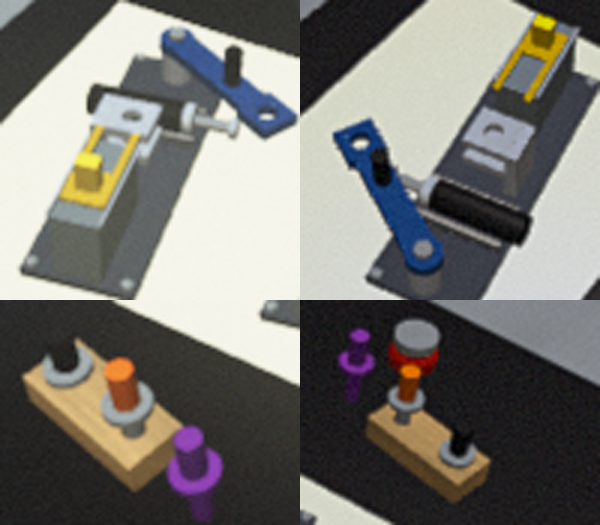

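Crop confirms the orange pin is in the stand's hole (scene handle top ≈(225,262), side ≈(392,158)). The spare is in the other hole and the purple pin stands off it. The bar is open and the lock drawn back.

```bash
cat > h.py <<'E'
import numpy as np, cv2
from scipy.spatial.transform import Rotation as Ro
def planept(p,uv,z):
    K=p["camera_matrix"];k=p["k1"]
    d=(np.array(uv)-K[:2,2])/np.array([K[0,0],K[1,1]]); x=d.copy()
    for _ in range(10): x=d/(1+k*(x@x))
    R,t=np.array(p["R"]),np.array(p["t"]); c=-R.T@t; r=R.T@np.array([*x,1])
    return c+r*(z-c[2])/r[2]
def proj(p,X):
    K=p["camera_matrix"]; c=np.array(p["R"])@X+p["t"]; s=c[:2]/c[2]; s=s*(1+p["k1"]*(s@s))
    return s*[K[0,0],K[1,1]]+K[:2,2]
def totool(arm,dX):
    "world displacement -> tool-axis cm"
    return Ro.from_rotvec(arm.observe()["ee_rot"]).inv().apply(dX)*100
E
python3 - <<'E'
from h import *
from cell import arm
from scipy.optimize import least_squares
P={n:arm.camera_params(n) for n in("scene","side")}
pts=dict(fork=((310.7,194),(324,223),.082),hinge=((323.7,167),(300.7,263),.068),handle=((343,171.7),(286.3,231),.113),eye=((353.7,193.3),(279.3,227.3),.068),
grip=((294.7,208.3),(341,187.3),.134),pin=((225,262.3),(391.7,158.3),.118),spare=((206.3,256.7),(408.3,181),.094))
M={}
for k,(a,b,z) in pts.items():
    A,B=planept(P["scene"],a,z),planept(P["side"],b,z); M[k]=(A+B)/2; print(k,A.round(4),B.round(4),M[k].round(4))
def f(v):
    x,y,w,q=v; R=np.array([[np.cos(w),-np.sin(w)],[np.sin(w),np.cos(w)]]);o=np.array([x,y])
    d=np.array([np.sin(q),-np.cos(q)]);h=np.array([0,.16])
    m=dict(fork=[0,0],hinge=h,handle=h+.1*d,eye=h+.16*d,grip=[0,-.13])
    return np.concatenate([o+R@np.array(m[k])-M[k][:2] for k in m])
d=M["hinge"]-M["grip"]
s=least_squares(f,[*M["fork"][:2],np.arctan2(-d[0],d[1]),.7]);print(s.x.round(4),(s.fun*1000).round(1))
E
```

```text
fork [0.5281 0.0614 0.082 ] [0.5218 0.0595 0.082 ] [0.525  0.0605 0.082 ]
hinge [0.4816 0.2169 0.068 ] [0.4835 0.2139 0.068 ] [0.4825 0.2154 0.068 ]
handle [0.5767 0.1779 0.113 ] [0.5751 0.1775 0.113 ] [0.5759 0.1777 0.113 ]
eye [0.6334 0.1504 0.068 ] [0.6281 0.1598 0.068 ] [0.6308 0.1551 0.068 ]
grip [ 0.5551 -0.0628  0.134 ] [ 0.5501 -0.061   0.134 ] [ 0.5526 -0.0619  0.134 ]
pin [ 0.5088 -0.3011  0.118 ] [ 0.5086 -0.305   0.118 ] [ 0.5087 -0.303   0.118 ]
spare [ 0.4394 -0.3002  0.094 ] [ 0.4105 -0.2692  0.094 ] [ 0.4249 -0.2847  0.094 ]
[0.5225 0.0616 0.2477 0.9264] [-2.4  1.1  0.8  1.3 -0.3  0.4  0.1 -0.2  1.8 -2.5]
```

>>> send_rows([
  [9.1,[0,0,0],[0,0,-0.145]],
  [9.1,[0,0,0],[0,0,-0.145]],
  [9.1,[0,0,0],[0,0,-0.145]],
  [9.1,[0,0,0],[0,0,-0.145]],
  [9.1,[0,0,0],[0,0,-0.145]],
])

```text
clock: 0.6
position: [0.2251, -0.5827, 0.2263]
ee_rot: [-2.678, -1.641, -0.0]
force: [-0.1, -0.3, -0.2]
width: 0.992
gripper_force: 0.0
```

>>> send_rows([
  [9.1,[0,0,0],[0,0,-0.145]],
  [9.1,[0,0,0],[0,0,-0.145]],
  [9.1,[0,0,0],[0,0,-0.145]],
  [9.1,[0,0,0],[0,0,-0.145]],
  [9.1,[0,0,0],[0,0,-0.145]],
])

```text
clock: 1.1
position: [0.2251, -0.5827, 0.2263]
ee_rot: [-1.922, -2.484, -0.001]
force: [0.2, -0.8, -0.3]
width: 0.988
gripper_force: 0.0
```

Run:
```python
from h import *
from cell import arm
s=arm.observe();print(s["clock"],s["position"],s["ee_rot"],s["joints"].round(2))
print(Ro.from_rotvec(s["ee_rot"]).as_matrix().round(3))
p=arm.camera_params("scene");q=arm.camera_params("side")
for n,uv,uv2,z in(("purple",(248.5,285),(375,148.5),.118),("jar",(345,296),(313.5,154),.045),("tin",(213,332),(393,147),.05),("spraytop",(375.5,113.5),(218.5,281),.19)):
    print(n,planept(p,uv,z).round(3),planept(q,uv2,z).round(3))
print(totool(arm,np.array([.5587,.1223,.227])-s["position"]))
```

```text
1.1 [ 0.22508735 -0.58272351  0.22625128] [-1.92182446e+00 -2.48410024e+00 -6.74756388e-04] [ 1.32  0.46 -0.3   1.55  0.14  1.15  1.25]
[[-0.251  0.968 -0.   ]
 [ 0.968  0.251  0.001]
 [ 0.001 -0.    -1.   ]]
purple [ 0.601 -0.323  0.118] [ 0.586 -0.309  0.118]
jar [ 0.788 -0.185  0.045] [ 0.793 -0.196  0.045]
tin [ 0.577 -0.434  0.05 ] [ 0.575 -0.431  0.05 ]
spraytop [0.557 0.439 0.19 ] [0.554 0.444 0.19 ]
[ 5.98641983e+01  4.99983812e+01 -2.76305875e-02]
```

>>> send_rows([
  [9.1,[3,2.5,0],[0,0,0]],
  [9.1,[3,2.5,0],[0,0,0]],
  [9.1,[3,2.5,0],[0,0,0]],
  [9.1,[3,2.5,0],[0,0,0]],
  [9.1,[3,2.5,0],[0,0,0]],
])

```text
clock: 1.6
position: [0.3099, -0.4053, 0.2265]
ee_rot: [-1.93, -2.478, -0.0]
force: [0.4, 0.9, -0.2]
width: 0.99
gripper_force: 0.0
```

>>> send_rows([
  [9.1,[3,2.5,0],[0,0,0]],
  [9.1,[3,2.5,0],[0,0,0]],
  [9.1,[3,2.5,0],[0,0,0]],
  [9.1,[3,2.5,0],[0,0,0]],
  [9.1,[3,2.5,0],[0,0,0]],
])

```text
clock: 2.1
position: [0.3942, -0.2293, 0.2266]
ee_rot: [-1.93, -2.479, 0.0]
force: [2.4, -0.4, 0.1]
width: 0.991
gripper_force: 0.0
```

>>> send_rows([
  [9.1,[3,2.5,0],[0,0,0]],
  [9.1,[3,2.5,0],[0,0,0]],
  [9.1,[3,2.5,0],[0,0,0]],
  [9.1,[3,2.5,0],[0,0,0]],
  [9.1,[3,2.5,0],[0,0,0]],
])

```text
clock: 2.6
position: [0.4786, -0.0534, 0.2266]
ee_rot: [-1.93, -2.479, 0.001]
force: [1.1, 0.1, -0.2]
width: 0.991
gripper_force: 0.0
```

>>> send_rows([
  [7,[3,2.5,0],[0,0,0]],
  [7,[3,2.5,0],[0,0,0]],
  [7,[3,2.5,0],[0,0,0]],
  [7,[3,2.5,0],[0,0,0]],
  [7,[3,2.5,0],[0,0,0]],
])

```text
clock: 3.1
position: [0.5631, 0.1226, 0.2263]
ee_rot: [-1.93, -2.479, 0.001]
force: [0.8, -0.9, 0.1]
width: 0.763
gripper_force: 0.0
```

>>> send_rows([
  [5,[0,0,0],[0,0,0]],
  [5,[0,0,0],[0,0,0]],
])

```text
clock: 3.3
position: [0.5624, 0.1221, 0.2261]
ee_rot: [-1.927, -2.48, 0.001]
force: [-0.3, -0.8, 0.3]
width: 0.635
gripper_force: 0.0
```

Run:
```python
from h import *
from cell import arm
import pickle
s=arm.observe();print(s["clock"],s["position"],s["ee_rot"],s["joints"].round(2))
p=arm.camera_params("wrist");im=arm.get_image("wrist");cv2.imwrite("pics/w1.png",im[:,:,::-1]);pickle.dump(p,open("w1.pkl","wb"))
c,n=np.cos(.2477),np.sin(.2477)
W=lambda x,y,z:np.array([.5225+c*x-n*y,.0616+n*x+c*y,z])
for k,v in dict(fork=(0,0,.082),hinge=(0,.16,.068),handle=(.08,.0998,.113),grip=(0,-.13,.134)).items(): print(k,proj(p,W(*v)).round(0))
```

```text
3.3 [0.56241709 0.12211212 0.22605857] [-1.92659165e+00 -2.48018977e+00  1.27492401e-03] [ 0.14  0.43 -0.63  1.66  0.27  1.14 -0.31]
fork [271. 238.]
hinge [266.  61.]
handle [361. 137.]
grip [270. 385.]
```

View pics/w1.png

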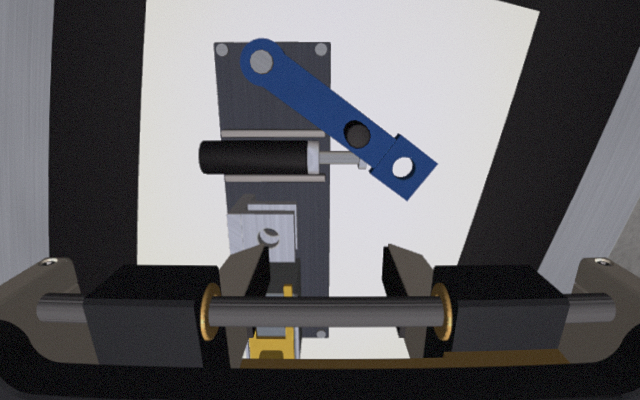

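Wrist view: fork hole at (268,237), hinge at (261,61), bar handle top at (358,132), eye at (402,167). All are within 3–5 px of the prediction, so I'll refit with them.

Run:
```python
from h import *
from cell import arm
import pickle
from scipy.optimize import least_squares
p=pickle.load(open("w1.pkl","rb"))
S={n:arm.camera_params(n) for n in("scene","side")}
obs=[(p,dict(fork=(268.5,237.5),hinge=(261,61),handle=(358,132),eye=(402,167))),
(S["scene"],dict(fork=(310.7,194),hinge=(323.7,167),handle=(343,171.7),grip=(294.7,208.3))),(S["side"],dict(fork=(324,223),hinge=(300.7,263),handle=(286.3,231),grip=(341,187.3)))]
Z=dict(fork=.082,hinge=.068,handle=.113,eye=.068,grip=.134)
def mod(v):
    x,y,w,q=v;c,n=np.cos(w),np.sin(w);d=np.array([np.sin(q),-np.cos(q)]);h=np.array([0,.16])
    m=dict(fork=[0,0],hinge=h,handle=h+.1*d,eye=h+.16*d,grip=[0,-.13])
    return {k:np.array([x+c*a-n*b,y+n*a+c*b,Z[k]]) for k,(a,b) in m.items()}
f=lambda v:np.concatenate([proj(P,mod(v)[k])-o for P,O in obs for k,o in O.items()])
s=least_squares(f,[.5225,.0616,.2477,.926],loss="soft_l1");print(s.x.round(4),f(s.x).round(1))
m=mod(s.x);pos=arm.observe()["position"];print(m)
t=m["handle"].copy();t[2]=.083;print("to handle",totool(arm,t-pos))
```

```text
[0.5204 0.0617 0.2583 0.9369] [ 0.5 -0.2  0.3 -0.3 -0.5  2.1  1.7 -0.3 -2.1 -0.9 -0.6 -0.1 -0.9 -0.7
 -0.7  0.1 -0.1  0.6  0.4  1.3  0.1  0.9 -0.3 -1. ]
{'fork': array([0.52037319, 0.0616641 , 0.082     ]), 'hinge': array([0.47950928, 0.2163578 , 0.068     ]), 'handle': array([0.57253659, 0.17967102, 0.113     ]), 'eye': array([0.62835297, 0.15765895, 0.068     ]), 'grip': array([ 0.55357513, -0.06402453,  0.134     ])}
to handle [ 5.47148017  2.45211202 14.30709444]
```

>>> send_rows([
  [5,[2.75,1.2,2],[0,0,0]],
  [5,[2.7,1.25,3.5],[0,0,0]],
  [5,[0,0,4],[0,0,0]],
  [5,[0,0,3],[0,0,0]],
  [5,[0,0,1.8],[0,0,0]],
], force=12)

```text
clock: 3.85
position: [0.5718, 0.1775, 0.081]
ee_rot: [-1.931, -2.477, 0.006]
force: [0.1, -0.1, -0.4]
width: 0.545
gripper_force: 0.0
```

>>> send_rows([
  [5,[0,0,0],[0,0,0]],
  [1,[0,0,0],[0,0,0]],
  [1,[0,0,0],[0,0,0]],
  [1,[0,0,0],[0,0,0]],
  [1,[0,0,0],[0,0,0]],
], force=12)

```text
clock: 4.35
position: [0.5737, 0.1802, 0.0847]
ee_rot: [1.929, 2.478, 0.002]
force: [-0.6, 0.8, 0.3]
width: 0.248
gripper_force: 0.0
```

>>> send_rows([
  [1,[0,0,0],[0,0,0]],
  [1,[0,0,0],[0,0,0]],
  [1,[0,0,0],[0,0,0]],
])

```text
clock: 4.65
position: [0.5738, 0.1803, 0.0845]
ee_rot: [1.929, 2.478, 0.002]
force: [0.0, -0.7, 6.1]
width: 0.217
gripper_force: 12.0
```

>>> send_rows([
  [1,[-0.9,-0.75,0],[0,0,0]],
  [1,[-0.82,-0.87,0],[0,0,0]],
  [1,[-0.72,-0.96,0],[0,0,0]],
  [1,[-0.6,-1.04,0],[0,0,0]],
])

```text
clock: 5.05
position: [0.5493, 0.1394, 0.0846]
ee_rot: [1.93, 2.472, 0.005]
force: [12.4, -6.3, -0.2]
width: 0.219
gripper_force: 12.0
```

>>> send_rows([
  [1,[-0.46,-1.1,0],[0,0,0]],
  [1,[-0.33,-1.15,0],[0,0,0]],
  [1,[-0.19,-1.18,0],[0,0,0]],
  [1,[-0.03,-0.6,0],[0,0,0]],
])

```text
clock: 5.45
position: [0.5098, 0.1207, 0.0843]
ee_rot: [1.931, 2.475, 0.001]
force: [4.2, -3.3, 1.6]
width: 0.215
gripper_force: 12.0
```

>>> send_rows([
  [1,[-0.01,-0.3,0],[0,0,0]],
  [1,[0,-0.2,0],[0,0,0]],
  [1,[0,0,0],[0,0,0]],
])

```text
clock: 5.75
position: [0.5055, 0.12, 0.0843]
ee_rot: [1.93, 2.476, 0.002]
force: [4.7, -3.8, 3.0]
width: 0.21
gripper_force: 12.0
```

>>> send_rows([
  [1,[0,-0.3,0],[0,0,0]],
  [1,[0,0,0],[0,0,0]],
])

```text
clock: 5.95
position: [0.5054, 0.12, 0.0844]
ee_rot: [1.929, 2.474, 0.009]
force: [15.9, -1.7, -9.7]
width: 0.218
gripper_force: 12.0
```

>>> send_rows([
  [1,[0,-0.3,0],[0,0,0]],
  [1,[0,0,0],[0,0,0]],
])

```text
clock: 6.15
position: [0.5047, 0.1201, 0.0847]
ee_rot: [1.928, 2.473, 0.015]
force: [24.7, 0.3, -17.9]
width: 0.23
gripper_force: 12.0
```

>>> send_rows([
  [5,[0,0,0],[0,0,0]],
  [5,[0,0,0],[0,0,0]],
  [5,[0,0.3,0],[0,0,0]],
  [5,[0,0.3,-3],[0,0,0]],
  [5,[0,0,-4],[0,0,0]],
])

```text
clock: 6.65
position: [0.5024, 0.1208, 0.1528]
ee_rot: [-1.926, -2.477, 0.006]
force: [1.6, -0.1, 0.0]
width: 0.539
gripper_force: 0.0
```

>>> send_rows([
  [5,[0,0,-4],[0,0,0]],
  [5,[0,0,-3.3],[0,0,0]],
  [5,[0,0,0],[0,0,0]],
  [5,[0,0,0],[0,0,0]],
])

```text
clock: 7.05
position: [0.5039, 0.1211, 0.2269]
ee_rot: [1.929, 2.479, 0.0]
force: [-0.2, -0.3, -0.4]
width: 0.541
gripper_force: 0.0
```

Run:
```python
from h import *
from cell import arm
import pickle
s=arm.observe();print(s["clock"],s["position"],s["ee_rot"],s["joints"].round(2),s["force"])
p=arm.camera_params("wrist");im=arm.get_image("wrist");pickle.dump(p,open("w2.pkl","wb"))
cv2.imwrite("pics/w2f.png",im[:,:,::-1])
u,v=[int(a) for a in proj(p,np.array([.5204,.0617,.082]))];print(u,v)
cv2.imwrite("pics/w2.png",cv2.resize(im[max(v-190,0):v+50,u-110:u+110,::-1],None,fx=2.5,fy=2.5,interpolation=cv2.INTER_CUBIC))
print(totool(arm,np.array([.5087,-.303,.227])-s["position"]))
```

```text
7.05 [0.50390632 0.12107228 0.22693428] [1.92889407e+00 2.47902769e+00 4.16037300e-04] [ 0.19  0.34 -0.68  1.79  0.24  1.09 -0.33] [-0.17430996 -0.33660461 -0.37764864]
327 249
[-4.12245175e+01 -9.95699250e+00  1.59038678e-02]
```

View pics/w2.png

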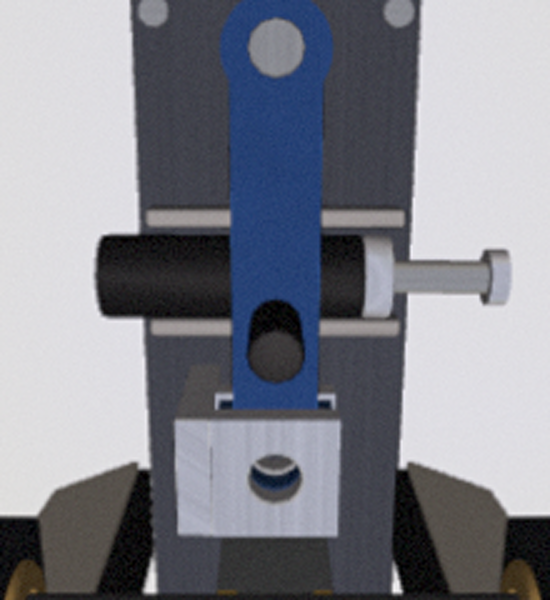

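Bar fully closed, the eye is in the fork, and its hole lines up under the fork hole at (326.6,250). That is within 1 px of my model. The damper lies in place. Next, to above the pin.

>>> send_rows([
  [5,[-4.5,-1.1,0],[0,0,0]],
  [5,[-4.5,-1.1,0],[0,0,0]],
  [5,[-4.5,-1.1,0],[0,0,0]],
  [5,[-4.5,-1.1,0],[0,0,0]],
  [5,[-4.5,-1.1,0],[0,0,0]],
])

```text
clock: 7.6
position: [0.5046, -0.1124, 0.2251]
ee_rot: [-1.927, -2.477, 0.002]
force: [1.2, -0.1, 1.2]
width: 0.547
gripper_force: 0.0
```

>>> send_rows([
  [5,[-4.5,-1.1,0],[0,0,0]],
  [5,[-4.5,-1.1,0],[0,0,0]],
  [5,[-4.5,-1.1,0],[0,0,0]],
  [5,[-4.5,-1.1,0],[0,0,0]],
  [5,[0,0,0],[0,0,0]],
])

```text
clock: 8.1
position: [0.5046, -0.3038, 0.2238]
ee_rot: [-1.94, -2.468, 0.006]
force: [-0.6, -0.2, -0.6]
width: 0.548
gripper_force: 0.0
```

Run:
```python
from h import *
from cell import arm
import pickle
p=pickle.load(open("w2.pkl","rb"));print("fork",planept(p,(326.7,250.3),.082))
s=arm.observe();print(s["clock"],s["position"],s["ee_rot"],s["joints"].round(2))
p=arm.camera_params("wrist");im=arm.get_image("wrist");pickle.dump(p,open("w3.pkl","wb"))
cv2.imwrite("pics/w3.png",im[:,:,::-1]);print(proj(p,np.array([.5087,-.303,.118])))
hsv=cv2.cvtColor(im,cv2.COLOR_RGB2HSV);m=cv2.inRange(hsv,(5,150,100),(15,255,255))
n,_,st,ce=cv2.connectedComponentsWithStats(m)
for i in range(1,n):
    if st[i,4]>60: print(st[i],ce[i])
```

```text
fork [0.51949115 0.060627   0.082     ]
8.1 [ 0.50464087 -0.30378381  0.22383847] [-1.93981483 -2.46774123  0.00595948] [ 0.81  0.43 -0.51  1.63  0.23  1.14  0.48]
[332.41187586 201.60343523]
[317 178  27  38 284] [328.92253521 198.02464789]
```

View pics/w3.png

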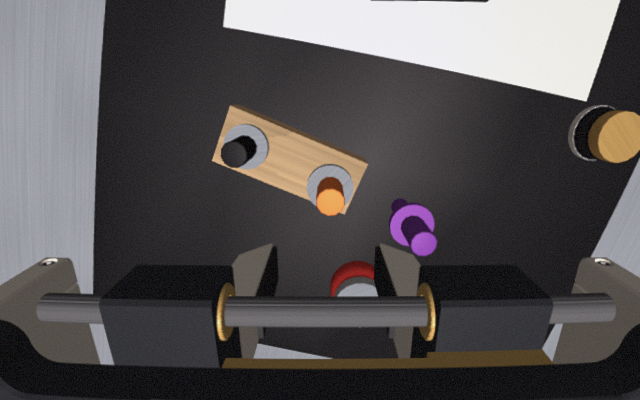

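Orange handle top at (330,202). The spare at (236,153) is to its left and the purple pin at (424,243) to its right, both about 80 mm off, clear of the 50 mm finger opening.

Run:
```python
from h import *
from cell import arm
import pickle
p=pickle.load(open("w3.pkl","rb"));t=planept(p,(330.3,202),.118);print("pin",t)
s=arm.observe();print(s["position"],s["ee_rot"]);t[2]=.082
print(totool(arm,t-s["position"]))
```

```text
pin [ 0.50711565 -0.30373534  0.118     ]
[ 0.50551747 -0.29954192  0.22407072] [-1.93482457 -2.47040916  0.00248612]
[-0.47273901  0.10466931 14.20590851]
```

>>> send_rows([
  [5,[-0.45,0.1,1.2],[0,0,0]],
  [5,[0,0,4],[0,0,0]],
  [5,[0,0,4],[0,0,0]],
  [5,[0,0,3],[0,0,0]],
  [5,[0,0,2],[0,0,0]],
], force=15)

```text
clock: 8.65
position: [0.5081, -0.2974, 0.081]
ee_rot: [-1.923, -2.478, 0.0]
force: [-0.3, -0.5, -0.8]
width: 0.545
gripper_force: 0.0
```

>>> send_rows([
  [5,[0,0,0],[0,0,0]],
  [1.5,[0,0,0],[0,0,0]],
  [1.5,[0,0,0],[0,0,0]],
  [1.5,[0,0,0],[0,0,0]],
  [1.5,[0,0,0],[0,0,0]],
], force=15)

```text
clock: 9.15
position: [0.5099, -0.3005, 0.0857]
ee_rot: [1.929, 2.478, -0.0]
force: [-2.4, -0.7, 5.1]
width: 0.259
gripper_force: 15.0
```

>>> send_rows([
  [1.5,[0,0,0],[0,0,0]],
  [1.5,[0,0,0],[0,0,0]],
  [1.5,[0,0,0],[0,0,0]],
], force=30)

```text
clock: 9.45
position: [0.5095, -0.3008, 0.0857]
ee_rot: [1.93, 2.478, -0.001]
force: [-2.0, -0.2, 5.5]
width: 0.254
gripper_force: 29.9
```

>>> send_rows([
  [1.5,[0,0,-1.5],[0,0,0]],
  [1.5,[0,0,-2],[0,0,0]],
  [1.5,[0,0,-3],[0,0,0]],
  [1.5,[0,0,-4],[0,0,0]],
  [1.5,[0,0,-4],[0,0,0]],
])

```text
clock: 9.95
position: [0.5092, -0.2998, 0.232]
ee_rot: [-1.929, -2.479, -0.001]
force: [-0.4, -0.6, -2.2]
width: 0.255
gripper_force: 29.8
```

>>> send_rows([
  [1.5,[0,0,0],[0,0,0]],
  [1.5,[0,0,0],[0,0,0]],
  [1.5,[0,0,0],[0,0,0]],
  [1.5,[0,0,0],[0,0,0]],
])

```text
clock: 10.35
position: [0.5086, -0.2999, 0.2283]
ee_rot: [-1.928, -2.477, 0.001]
force: [-0.4, 0.9, -1.6]
width: 0.256
gripper_force: 29.8
```

Run:
```python
from h import *
from cell import arm
import pickle
p=pickle.load(open("w2.pkl","rb"))
s=arm.observe();print(s["clock"],s["position"],s["ee_rot"],s["force"],s["width"])
T=s["position"]
t=np.array([.5199,.0611,T[2]]);print(totool(arm,t-T))
P={n:arm.camera_params(n) for n in("scene","side")}
o=[]
for n in P:
    im=arm.get_image(n);cv2.imwrite(f"pics/{n}3.png",im[:,:,::-1])
    top=T+[0,0,.0345] ; nose=T-[0,0,.0775]
    print(n,proj(P[n],top),proj(P[n],nose))
    u,v=[int(a) for a in proj(P[n],T-[0,0,.03])];o.append(cv2.resize(im[v-40:v+40,u-40:u+40,::-1],None,fx=5,fy=5,interpolation=cv2.INTER_CUBIC));print(u-40,v-40)
cv2.imwrite("pics/hand.png",np.hstack(o))
```

```text
10.35 [ 0.50864744 -0.29989262  0.22832547] [-1.92803527e+00 -2.47702080e+00  7.60545792e-04] [-0.43953438  0.87975303 -1.55956663] 0.2560457105651027
[34.71882598  9.95109422  0.04229508]
scene [214.76076432 220.8051357 ] [223.08085203 253.39309641]
179 200
side [396.78363377 127.26718935] [392.146567   152.26341488]
354 102
```

View pics/hand.png

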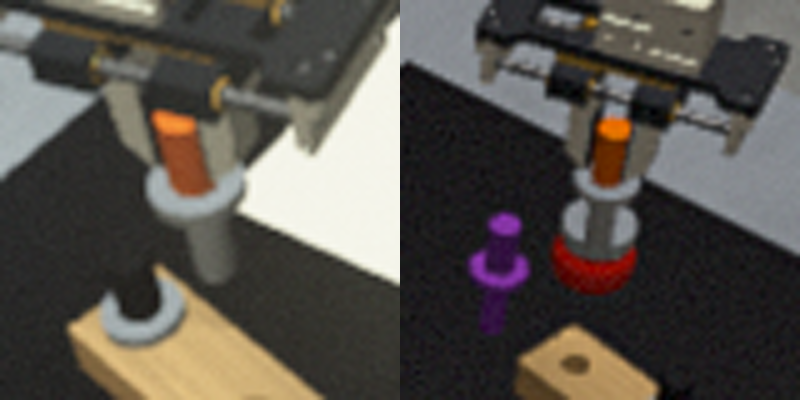

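The pin is held upright, the spare is undisturbed in the stand, and the purple pin is standing where it was. Carrying it to the fork.

>>> send_rows([
  [1.5,[4,1.1,0],[0,0,0]],
  [1.5,[4,1.1,0],[0,0,0]],
  [1.5,[4,1.1,0],[0,0,0]],
  [1.5,[4,1.1,0],[0,0,0]],
  [1.5,[4,1.1,0],[0,0,0]],
])

```text
clock: 10.95
position: [0.5134, -0.0912, 0.2292]
ee_rot: [-1.929, -2.478, 0.001]
force: [0.8, 0.5, -2.2]
width: 0.253
gripper_force: 29.9
```

>>> send_rows([
  [1.5,[4,1.2,0],[0,0,0]],
  [1.5,[4,1.2,0],[0,0,0]],
  [1.5,[4,1.2,0],[0,0,0]],
  [1.5,[2.5,0.8,0],[0,0,0]],
  [1.5,[0,0,0],[0,0,0]],
])

```text
clock: 11.45
position: [0.5203, 0.0637, 0.2296]
ee_rot: [-1.92, -2.484, -0.003]
force: [0.4, -0.4, -2.3]
width: 0.254
gripper_force: 29.9
```

>>> send_rows([
  [1.5,[0,0,2],[0,0,0]],
  [1.5,[0,0,2],[0,0,0]],
  [1.5,[0,0,1.5],[0,0,0]],
  [1.5,[0,0,0],[0,0,0]],
  [1.5,[0,0,0],[0,0,0]],
])

```text
clock: 11.95
position: [0.5208, 0.0581, 0.1747]
ee_rot: [-1.93, -2.478, 0.001]
force: [0.7, 0.6, -1.7]
width: 0.253
gripper_force: 29.9
```

Run:
```python
from h import *
from cell import arm
s=arm.observe();print(s["clock"],s["position"],s["ee_rot"],s["force"],s["width"])
T=s["position"]
for f in([.5199,.0611],[.5195,.0606],[.5204,.0617]): print(totool(arm,np.array([*f,.158])-T).round(2))
o=[];P={n:arm.camera_params(n) for n in("scene","side")}
for n in P:
    im=arm.get_image(n)
    print(n,proj(P[n],T-[0,0,.0797]),proj(P[n],np.array([.5199,.0611,.082])))
    u,v=[int(a) for a in proj(P[n],T-[0,0,.05])];o.append(cv2.resize(im[v-30:v+30,u-30:u+30,::-1],None,fx=6.6,fy=6.6,interpolation=cv2.INTER_CUBIC));print(u-30,v-30)
cv2.imwrite("pics/fork.png",np.hstack(o))
```

```text
11.95 [0.52080558 0.05809392 0.17467073] [-1.92993553e+00 -2.47806628e+00  9.89361388e-04] [ 0.68624102  0.61582287 -1.71484465] 0.25295457814092276
[ 0.31 -0.01  1.67]
[ 0.27 -0.06  1.67]
[0.36 0.05 1.67]
scene [308.08949078 190.62066645] [308.42352881 193.13247192]
277 153
side [324.53309695 220.44590385] [324.12103553 223.59666641]
294 184
```

View pics/fork.png

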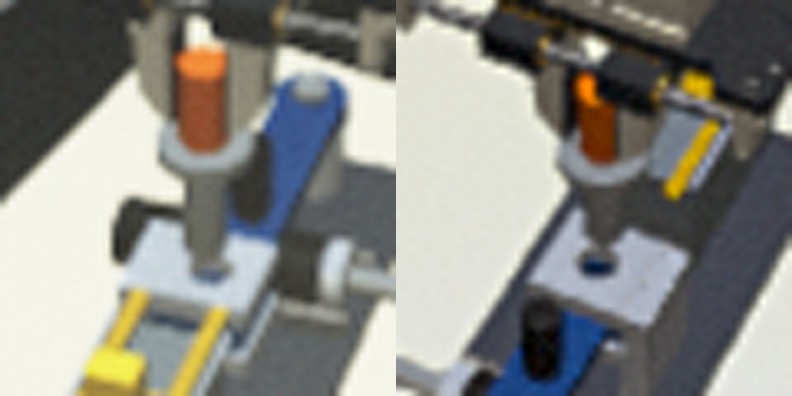

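Scene crop: nose tip at (308.2,192) with the hole at (309.1,193.6). Side crop: nose at (325,221.4), hole at (324.6,224.1). The pin needs about 4–5 mm towards tool +x, counting the roughly 2 mm offset in the pads. I'll correct that and lower gently.

>>> send_rows([
  [1.5,[0.45,0,0],[0,0,0]],
  [1.5,[0,0,0.6],[0,0,0]],
  [1.5,[0,0,0.6],[0,0,0]],
  [1.5,[0,0,0],[0,0,0]],
  [1.5,[0,0,0],[0,0,0]],
])

```text
clock: 12.55
position: [0.5196, 0.0628, 0.1624]
ee_rot: [-1.929, -2.479, 0.001]
force: [0.6, -0.2, -1.6]
width: 0.257
gripper_force: 29.9
```

>>> send_rows([
  [1.5,[0,0,0.4],[0,0,0]],
  [1.5,[0,0,0],[0,0,0]],
])

```text
clock: 12.75
position: [0.5196, 0.0628, 0.1583]
ee_rot: [-1.93, -2.479, 0.001]
force: [-0.7, -0.9, -1.9]
width: 0.257
gripper_force: 29.9
```

>>> send_rows([
  [1.5,[0,0,0.3],[0,0,0]],
  [1.5,[0,0,0],[0,0,0]],
])

```text
clock: 12.95
position: [0.5199, 0.063, 0.1555]
ee_rot: [-1.93, -2.479, -0.0]
force: [0.9, 0.6, -2.6]
width: 0.256
gripper_force: 29.9
```

>>> send_rows([
  [1.5,[0,0,0.3],[0,0,0]],
  [1.5,[0,0,0],[0,0,0]],
])

```text
clock: 13.15
position: [0.5199, 0.063, 0.1525]
ee_rot: [1.93, 2.479, 0.001]
force: [1.3, 1.4, -3.6]
width: 0.254
gripper_force: 29.9
```

The nose is 9 mm inside the hole with almost no side load. Continuing down.

>>> send_rows([
  [1.5,[0,0,0.4],[0,0,0]],
  [1.5,[0,0,0.4],[0,0,0]],
  [1.5,[0,0,0],[0,0,0]],
])

```text
clock: 13.45
position: [0.5199, 0.063, 0.1442]
ee_rot: [-1.93, -2.479, -0.0]
force: [2.0, 1.0, -3.6]
width: 0.255
gripper_force: 29.9
```

>>> send_rows([
  [1.5,[0,0,0.4],[0,0,0]],
  [1.5,[0,0,0.4],[0,0,0]],
  [1.5,[0,0,0],[0,0,0]],
])

```text
clock: 13.75
position: [0.5198, 0.063, 0.1362]
ee_rot: [-1.929, -2.479, -0.0]
force: [1.5, 0.3, -4.6]
width: 0.256
gripper_force: 29.9
```

>>> send_rows([
  [1.5,[0,0,0.4],[0,0,0]],
  [1.5,[0,0,0.4],[0,0,0]],
  [1.5,[0,0,0],[0,0,0]],
])

```text
clock: 14.05
position: [0.5198, 0.063, 0.1282]
ee_rot: [-1.929, -2.479, -0.0]
force: [2.7, 1.8, -3.7]
width: 0.258
gripper_force: 29.9
```

>>> send_rows([
  [1.5,[0,0,0.4],[0,0,0]],
  [1.5,[0,0,0.4],[0,0,0]],
  [1.5,[0,0,0],[0,0,0]],
])

```text
clock: 14.35
position: [0.5198, 0.063, 0.1202]
ee_rot: [-1.93, -2.479, -0.0]
force: [1.8, 1.3, -4.3]
width: 0.255
gripper_force: 29.9
```

>>> send_rows([
  [1.5,[0,0,0.4],[0,0,0]],
  [1.5,[0,0,0.4],[0,0,0]],
  [1.5,[0,0,0],[0,0,0]],
])

```text
clock: 14.65
position: [0.5198, 0.063, 0.1122]
ee_rot: [-1.929, -2.479, 0.0]
force: [1.9, 1.1, -3.7]
width: 0.256
gripper_force: 29.9
```

>>> send_rows([
  [1.5,[0,0,0.4],[0,0,0]],
  [1.5,[0,0,0.4],[0,0,0]],
  [1.5,[0,0,0],[0,0,0]],
])

```text
clock: 14.95
position: [0.5202, 0.0632, 0.1045]
ee_rot: [1.929, 2.479, 0.001]
force: [4.9, 1.4, -4.3]
width: 0.254
gripper_force: 30.0
```

>>> send_rows([
  [1.5,[0,0,0.3],[0,0,0]],
  [1.5,[0,0,0],[0,0,0]],
])

```text
clock: 15.15
position: [0.5203, 0.0632, 0.1019]
ee_rot: [1.929, 2.479, 0.002]
force: [3.5, 2.5, -0.4]
width: 0.255
gripper_force: 30.0
```

>>> send_rows([
  [1.5,[0,0,0.2],[0,0,0]],
  [1.5,[0,0,0],[0,0,0]],
])

```text
clock: 15.35
position: [0.5204, 0.0633, 0.1015]
ee_rot: [1.928, 2.478, 0.001]
force: [-2.6, 0.5, 23.2]
width: 0.255
gripper_force: 30.0
```

>>> send_rows([
  [1.5,[0,0,0],[0,0,0]],
  [5,[0,0,-0.1],[0,0,0]],
  [5,[0,0,0],[0,0,0]],
  [5,[0,0,0],[0,0,0]],
  [5,[0,0,-2],[0,0,0]],
])

```text
clock: 15.85
position: [0.5175, 0.0619, 0.1185]
ee_rot: [-1.928, -2.476, 0.007]
force: [0.4, -0.4, 0.1]
width: 0.531
gripper_force: 0.0
```

>>> send_rows([
  [5,[0,0,-3],[0,0,0]],
  [5,[0,0,-3],[0,0,0]],
  [5,[0,0,-2],[0,0,0]],
  [5,[0,0,0],[0,0,0]],
  [5,[0,0,0],[0,0,0]],
])

```text
clock: 16.35
position: [0.5194, 0.0625, 0.2002]
ee_rot: [-1.93, -2.479, 0.001]
force: [-0.8, 0.3, -1.1]
width: 0.547
gripper_force: 0.0
```

Run:
```python
from h import *
from cell import arm
s=arm.observe();print(s["clock"],s["position"],s["ee_rot"],s["force"],s["width"])
T=s["position"]
f=np.array([.5202,.0625]);c,n=np.cos(.2583),np.sin(.2583)
g=np.array([f[0]+n*.13,f[1]-c*.13,.110]);print(g,totool(arm,g-T))
P={k:arm.camera_params(k) for k in("scene","side","wrist")}
o=[]
for k in P:
    im=arm.get_image(k)
    a=proj(P[k],np.array([*f,.134]));print(k,a,proj(P[k],np.array([*f,.143])),proj(P[k],np.array([g[0],g[1],.134])))
    w=45 if k=="wrist" else 26
    u,v=[int(z) for z in a];v+=8 if w<40 else 0;v=min(v,400-w);print(u-w,v-w,266/(2*w));o.append(cv2.resize(im[v-w:v+w,u-w:u+w,::-1],(266,266),interpolation=cv2.INTER_CUBIC))
cv2.imwrite("pics/seated.png",np.hstack(o))
```

```text
16.35 [0.5193874  0.06250262 0.20022206] [-1.93010547e+00 -2.47856004e+00  1.29795937e-03] [-0.75587705  0.29509108 -1.14836734] 0.5469640742282634
[ 0.55340685 -0.06318733  0.11      ] [-13.01600299   0.2254492    9.02695484]
scene [308.54250754 179.99447723] [308.50571011 177.67704426] [294.11485333 208.15753068]
282 161 5.115384615384615
side [323.85669786 213.76892177] [323.87198787 211.96490422] [340.62442556 186.46168018]
297 195 5.115384615384615
wrist [328.04304945 218.47643341] [328.12075257 223.09486351] [329.35605749 365.64985125]
283 173 2.9555555555555557
```

View pics/seated.png

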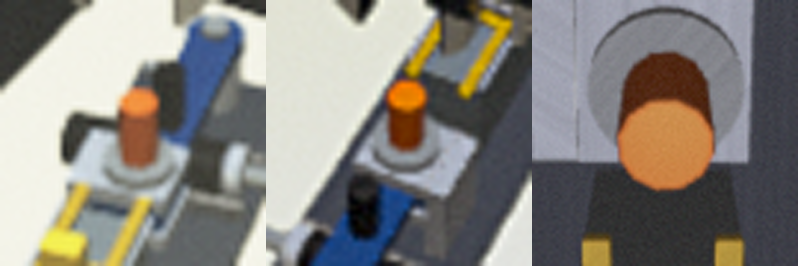

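The pin is home: the handle top in scene (309.2,180.6) and side (324.6,214.2) matches the seated 134 mm prediction, and the collar sits flat on the fork. Now the lock.

>>> send_rows([
  [5,[-3.3,0.1,0],[0,0,0]],
  [5,[-3.3,0.1,0],[0,0,0]],
  [5,[-3.3,0,0],[0,0,0]],
  [5,[-3.2,0,0],[0,0,0]],
  [5,[0,0,2],[0,0,0]],
], force=30)

```text
clock: 17.0
position: [0.5556, -0.0693, 0.1809]
ee_rot: [1.936, 2.47, -0.001]
force: [-0.4, 0.9, 0.3]
width: 0.546
gripper_force: 0.0
```

>>> send_rows([
  [5,[0,0,3],[0,0,0]],
  [5,[0,0,2.5],[0,0,0]],
  [5,[0,0,1.5],[0,0,0]],
  [5,[0,0,0],[0,0,0]],
  [1.5,[0,0,0],[0,0,0]],
])

```text
clock: 17.5
position: [0.5536, -0.0634, 0.1104]
ee_rot: [-1.929, -2.478, 0.001]
force: [0.6, 0.5, 0.2]
width: 0.496
gripper_force: 0.0
```

>>> send_rows([
  [1.5,[0,0,0],[0,0,0]],
  [1.5,[0,0,0],[0,0,0]],
  [1.5,[0,0,0],[0,0,0]],
  [1.5,[0,0,0],[0,0,0]],
  [1.5,[0,0,0],[0,0,0]],
])

```text
clock: 18.0
position: [0.5519, -0.0643, 0.1111]
ee_rot: [-1.929, -2.477, 0.005]
force: [-8.8, -0.9, 7.8]
width: 0.26
gripper_force: 30.0
```

>>> send_rows([
  [1.5,[0.5,-0.15,0],[0,0,0]],
  [1.5,[1,0,0],[0,0,0]],
  [1.5,[1,0,0],[0,0,0]],
  [1.5,[0,0,0],[0,0,0]],
])

```text
clock: 18.4
position: [0.5451, -0.0375, 0.1111]
ee_rot: [-1.926, -2.48, 0.001]
force: [-6.3, 0.8, 7.2]
width: 0.26
gripper_force: 30.0
```

>>> send_rows([
  [1.5,[1,0,0],[0,0,0]],
  [1.5,[1,0,0],[0,0,0]],
  [1.5,[1,0,0],[0,0,0]],
  [1.5,[0,0,0],[0,0,0]],
])

```text
clock: 18.8
position: [0.5381, -0.0093, 0.1112]
ee_rot: [-1.928, -2.48, 0.001]
force: [-5.6, -1.6, 7.5]
width: 0.261
gripper_force: 30.0
```

>>> send_rows([
  [1.5,[0.4,0,0],[0,0,0]],
  [1.5,[0.3,0,0],[0,0,0]],
  [1.5,[0,0,0],[0,0,0]],
])

```text
clock: 19.1
position: [0.5379, -0.0091, 0.1111]
ee_rot: [1.931, 2.471, -0.007]
force: [0.4, -18.7, 5.5]
width: 0.263
gripper_force: 30.0
```

>>> send_rows([
  [1.5,[0.2,0,0],[0,0,0]],
  [1.5,[0,0,0],[0,0,0]],
  [5,[0,0,0],[0,0,0]],
  [5,[0,0,0],[0,0,0]],
  [5,[0,0,0],[0,0,0]],
])

```text
clock: 19.6
position: [0.5369, -0.0005, 0.1109]
ee_rot: [-1.928, -2.48, -0.002]
force: [-1.0, 0.1, -0.5]
width: 0.468
gripper_force: 0.0
```

>>> send_rows([
  [5,[-0.9,0,-3],[0,0,0]],
  [5,[0,0,-4],[0,0,0]],
  [5,[0,0,-4],[0,0,0]],
  [5,[0,0,0],[0,0,0]],
  [5,[0,0,0],[0,0,0]],
])

```text
clock: 20.1
position: [0.5394, -0.0097, 0.2215]
ee_rot: [1.928, 2.479, 0.002]
force: [-0.1, -0.4, -1.0]
width: 0.545
gripper_force: 0.0
```

Run:
```python
from h import *
from cell import arm
s=arm.observe();print(s["clock"],s["position"],s["ee_rot"],s["force"],s["width"])
p=arm.camera_params("wrist");im=arm.get_image("wrist")
import pickle;pickle.dump(p,open("w4.pkl","wb"))
f=np.array([.5197,.0612]);c,n=np.cos(.2583),np.sin(.2583)
for d in(0,.07,.075): print(d,proj(p,np.array([f[0]+n*d,f[1]-c*d,.134])))
cv2.imwrite("pics/lock.png",cv2.resize(im[:300,200:460,::-1],None,fx=2,fy=2,interpolation=cv2.INTER_CUBIC))
```

```text
20.1 [ 0.53941315 -0.00972439  0.22145081] [1.92752188e+00 2.47883663e+00 2.39608082e-03] [-0.07844242 -0.37433987 -0.95102776] 0.5446382849475401
0 [324.2998162  108.53321468]
0.07 [325.26418957 204.0454811 ]
0.075 [325.32740725 210.29421086]
```

View pics/lock.png

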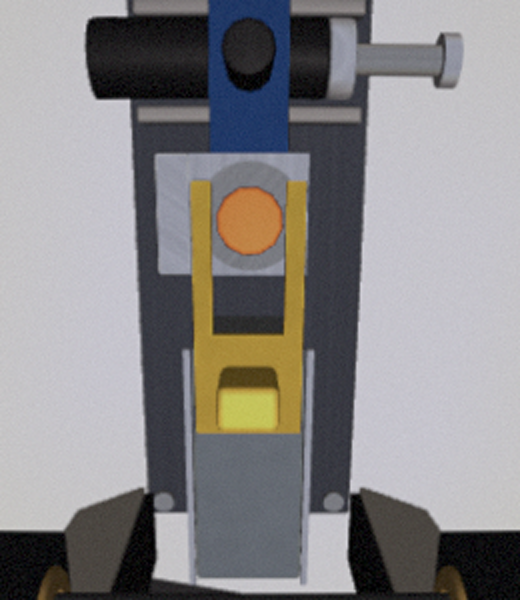

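The grip centre is at row 204 and the pin handle at row 110 (full-frame). That is about 69 mm apart, where the end stop should put it at 70 mm, and the hard stop was felt at about 19 N. The prongs straddle the handle over the collar, and the bar and damper are in place. Handing in.

```bash
python3 -c "
from cell import arm
print(arm.sign_off())"
```

```text
the job is handed in; nothing more can be done
None
```

The damper is secured and the job is handed in at about 20 s: the bar is closed in the fork, the orange pin is flush, and the yellow lock is at its end stop; the spare pin, jar, tin and spray can were not touched.

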